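# Clamp the finned control unit in the twin test jig

### The job

Of the two units in the test jig, clamp the one with the finned top: turn the thumbscrew above it clockwise until it seats against its stop, then back it off a quarter turn so that the case is not strained, and finish with the gripper still holding the screw's wing there. Leave the other thumbscrew, over the smooth-topped unit, as it is, and do not shift the units or knock the other things about.

Things in the scene. Friction and masses are not known exactly. Their poses are not given: they have to be found in the camera images.
- jig: fixed jig: aluminium plate 200 (x) by 380 (y) by 12 with two bays at y = +95 (left) and -95 (right). At x = +85 behind each bay a dark steel column carries an arm 34 wide over the unit, top 88 above the table, with an upright thumbscrew at x = 0. Nothing on it is higher than the wings' tops (140). Origin: centre of the plate's underside, on the table; x to the columns, z up. Place and yaw (to 0.3 rad) vary
- finned_unit: the unit to clamp: aluminium control unit 110 (x) by 115 (y) by 35 high with nine cooling fins along x on its top and a black connector on its front; 0.3 to 0.6 kg, loose, standing on the jig's plate in one of the two bays, its centre within 5 of the screw's axis. Origin: centre of its underside, z up
- smooth_unit: the other unit, in the other bay: smooth-topped grey case 100 by 90 by 35 high, about 0.3 kg, loose. Origin: centre of its underside, z up
- wing_left: black wing of the thumbscrew over the left bay (jig's +y side): upright flat bar 44 long (its x), 10 thick (its y), 42 high; pinch it across the 10 mm from above. Origin: on the screw's axis, 16 below the wing's top, 124 above the table, 36 above the steel arm's top; z up. A 22 mm round collar lies under it, top 98 above the table. It turns about the vertical and does not rise
- wing_right: black wing of the thumbscrew over the right bay (jig's -y side): upright flat bar 44 long (its x), 10 thick (its y), 42 high; pinch it across the 10 mm from above. Origin: on the screw's axis, 16 below the wing's top, 124 above the table, 36 above the steel arm's top; z up. A 22 mm round collar lies under it, top 98 above the table. It turns about the vertical and does not rise
- wing_left_tip (a point): point on the left wing 20 mm from its axis along the wing's x, at the origin's height
- wing_right_tip (a point): point on the right wing 20 mm from its axis along the wing's x, at the origin's height
- spindle_left (a joint): angle (rad) of the left thumbscrew from its hard stop: 0 = seated on the unit; grows as it is unscrewed, counter-clockwise from above; clockwise tightens. The wing's yaw is the jig's yaw plus this value. Starts at 0.9 to 2.8, can go to 4.0. Friction 0.05 N m: it stays where it is left
- spindle_right (a joint): angle (rad) of the right thumbscrew from its hard stop: 0 = seated on the unit; grows as it is unscrewed, counter-clockwise from above; clockwise tightens. The wing's yaw is the jig's yaw plus this value. Starts at 0.9 to 2.8, can go to 4.0. Friction 0.05 N m: it stays where it is left
- screwdriver: bystander: screwdriver 150 long lying on the jig's plate between the bays, under 30 thick. Origin: underside, x along it
- plug: bystander: small black connector plug 28 by 46 by 28 high on the table in front of the jig. Origin: centre of its underside
- mouse: bystander: grey computer mouse 100 by 58 by 32 high, in front of the jig. Origin: centre of its underside
- switch_box: bystander: black switch box 50 by 80 by 31 high with a round button, in front of the jig. Origin: centre of its underside
- meter: bystander: black multimeter 150 by 75 by 38 high lying right of the jig. Origin: centre of its underside
- interface_box: bystander: blue interface box 110 by 75 by 29 high left of the jig. Origin: centre of its underside
Things that resemble listed ones, but are neither listed nor needed, are in the scene too. Leave any red look-alike of the finned_unit alone.

How it is judged:
By the outcome, as a careful person would: the job done as asked, in the order asked, and still so for the second after the job is handed in, while the arm keeps its last pose, push and grip.
It also fails if it takes over 54 s, if anything falls off the work surface, if the arm or the gripper's body presses on something with over 40 N, if the wrist force passes 120 N, or if a joint passes its speed limit or range.

### The arm

A 6-joint arm with a two-finger parallel gripper is mounted at the origin on the work surface. World frame = base frame: x ahead of the robot, y to its left, z up, the work surface at z = 0. Lengths are in m, angles in rad, forces in N, time in s.
With the tool pointing down it reaches from about 0.35 to 0.975 m from the base axis. Payload 4.9 kg.
Tool frame: the origin (TCP) lies midway between the tips of the shut fingers; the grasp point (between the pads) lies 19 mm behind it; z points along the fingers, y is the line along which they close (so a half turn about z gives the same grasp; the last joint's range is limited). The gripper opens to 85 mm and grips with 20 to 120 N. Pads are 22 mm wide; open, the fingers measure 114 mm over their backs; the gripper's body (76 mm by 85 mm) begins 54 mm behind the grasp point. The pads swing forward as they close: fully open they stand 13 mm farther back than shut.
Start: joints at [-0.119, 0.053, 1.613, -0, 1.476, -0.119], TCP at [0.625, 0, 0.231] pointing down, gripper open.
Joint ranges: [-3.01, 3.01], [-1.01, 2.22], [0.06, 2.58], [-1.02, 4.17], [0.09, 2.62], [-3.14, 3.14]. Speed limits (rad/s): [2.57, 2.57, 3.14, 3.14, 3.14, 3.14].

### API

Orientations are given as a rotation vector (axis times angle).
In Python, from station import ctrl gives the robot as it stands.
- The arm moves only by the shell command python3 -m handwheel 'ROWS' [FORCE]. ROWS is JSON, a list of rows, each an object with "gripper": the gripper command: -1 is fully open, 1 is shut, values between are in proportion; "offset": the shift along the tool's x, y, z in mm, a list of three; "rotation": the turn, a rotation vector about the tool's x, y, z in rad, a list of three. A call has exactly 8 rows; each row is the pose to reach, as a shift and turn from the pose commanded when the call began, along the tool's axes at that moment; what a row does not reach only later rows make up. A row lasts 1/8 s, in which the tool goes at most 62.5 mm and 10.7 degrees, less where a joint would pass 70% of its speed; a pose out of reach is approached as far as the arm can. A call with a gripper value outside its range is refused whole. The fingers move at their own pace and stop on an object; FORCE is the grip in N (left out, the last holds). Time passes only in rows, so rows that repeat a pose let the fingers close, or fill a call up. It gives the time, the measured TCP pose, the force, the opening and the grip force at its end, in the units of the state.
- ctrl.get_obs(): the state, without advancing time (a new reading comes with each control period).
- ctrl.get_image(name): name is "scene" or "side" or "wrist"; returns a dict with "image" (384x512x3 uint8, red, green, blue), "fovy" (degrees; the focal length in pixels is half the picture's height over the tangent of half this angle, whatever the lens; pixels are square), "cx", "cy" (the principal point, pixels), "k1" (the pictures are not rectified: a ray, as slopes to the right and down, at radius r is drawn at 1 + k1 r^2 times it, then the intrinsics apply), "xyz" and "attitude" of the camera in the world. Camera axes: x right, y up, looking along -z (the intrinsics and any distortion apply to the point x, -y, -z); pixel columns grow to the right and rows downward; lengths in m; the calibration is good to about 2 mm. A picture is of the moment at which its call begins. There is no depth.
- ctrl.finish_job(): hands the job in; it is judged then, once.
The state is a dict: "t": time; "q": joint angles; "dq": joint speeds; "effort": joint torques, N m; "tool_pos": TCP position; "tool_rot": TCP orientation; "contact_force": force on the tool from outside, world axes, zero at the start; "wrist_torque": the same for the moment, N m; "opening": finger opening in m; "grip_force": force on a finger pad.
Only numpy, scipy, OpenCV 4.12 (cv2) and the standard library are available. Lean on these libraries where they do the work, as an engineer would, in place of code of your own. Each camera call takes 0.05 s, during which the arm holds its last target. There are 200 camera calls.

## Working session

There is one attempt and no reset: what is moved stays moved. The work goes in short steps, Python scripts to look and compute and a shell command to move; the robot and the scene stay as the last step left them, time stands still between calls to the robot, and variables do not carry over. Pictures are saved under pics/ and viewed, at most 10 in all, crops included, and the job is handed in when it is done.

```bash
mkdir -p pics; ls; cat > h.py <<'E'
import numpy as np, cv2
from scipy.spatial.transform import Rotation as R
from station import ctrl
def att(a):
    a=np.array(a,float)
    return a if a.shape==(3,3) else (R.from_rotvec(a).as_matrix() if a.size==3 else None)
def ray(c,px):
    f=192/np.tan(np.radians(c['fovy'])/2)
    K=np.array([[f,0,c['cx']],[0,f,c['cy']],[0,0,1]])
    p=cv2.undistortPoints(np.array(px,float).reshape(-1,1,2),K,np.array([c['k1'],0,0,0.]))[:,0]
    d=np.c_[p[:,0],-p[:,1],-np.ones(len(p))]
    return np.array(c['xyz']),d@att(c['attitude']).T
def onz(c,px,z):
    o,d=ray(c,px); return o+d*((z-o[2])/d[:,2])[:,None]
def proj(c,P):
    f=192/np.tan(np.radians(c['fovy'])/2)
    v=(np.array(P,float).reshape(-1,3)-c['xyz'])@att(c['attitude'])
    s=np.c_[v[:,0]/-v[:,2],-v[:,1]/-v[:,2]]
    s=s*(1+c['k1']*(s**2).sum(1))[:,None]
    return s*f+[c['cx'],c['cy']]
E
python3 - <<'E'
from h import *
import pickle
cs={n:ctrl.get_image(n) for n in('scene','side','wrist')}
pickle.dump(cs,open('c0.pkl','wb'))
for n,c in cs.items(): print(n,{k:v for k,v in c.items() if k!='image'})
a=np.hstack([cs['scene']['image'],cs['side']['image']])
for n in cs: cv2.imwrite(f'pics/{n}0.png',cs[n]['image'][:,:,::-1])
print(ctrl.get_obs())
E
```

```text
pics
scene {'fovy': 50.54417536726001, 'cx': 255.0092798794374, 'cy': 189.21718295779564, 'k1': -0.06488033322696145, 'xyz': array([1.20380086, 0.20994177, 0.9806015 ]), 'attitude': array([0.48325723, 0.6183616 , 1.76615677])}
side {'fovy': 43.18678793718585, 'cx': 255.21505289239818, 'cy': 188.767153290816, 'k1': 0.004219229945384982, 'xyz': array([0.17564587, 0.86577725, 1.11129246]), 'attitude': array([ 0.19280229, -1.00210984, -2.59257304])}
wrist {'fovy': 58.702034788673174, 'cx': 251.76636941790323, 'cy': 190.9252741610232, 'k1': -0.06644625871416389, 'xyz': array([0.62394867, 0.07201967, 0.37361265]), 'attitude': array([-0.2870594 ,  0.00179986,  0.00035622])}
{'t': 0.15, 'q': array([-1.19007780e-01,  5.32099202e-02,  1.61397283e+00,  1.61070238e-05,
        1.47600027e+00, -1.18967826e-01]), 'dq': array([ 3.42574503e-03, -8.05254342e-04, -5.22163906e-03,  3.10036598e-04,
        9.03816228e-05, -5.04063630e-04]), 'effort': array([ 5.10442842e-04, -3.94241810e+01, -3.70721948e+01, -1.15854355e-04,
        4.61802789e-03,  5.00508997e-05]), 'tool_pos': array([6.24516815e-01, 5.78429378e-05, 2.30345962e-01]), 'tool_rot': array([-2.22059631e+00, -2.22050418e+00,  1.52386459e-03]), 'contact_force': array([-0.81037421, -0.40588656,  0.30113036]), 'wrist_torque': array([ 0.0399187 ,  0.00982354, -0.00188941]), 'grip_force': 0.0, 'opening': 0.08527779091720666}
```

View pics/scene0.png

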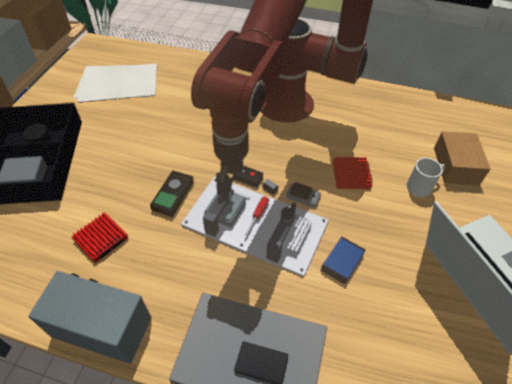

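View pics/side0.png

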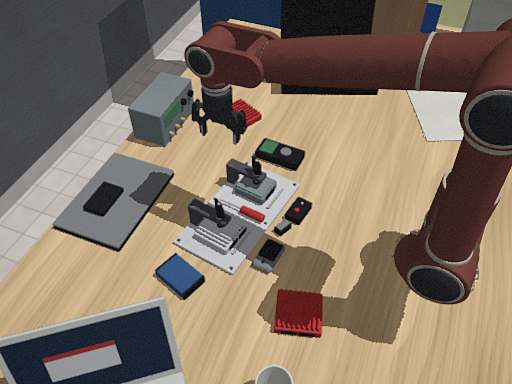

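The scene view shows the finned unit at about (293,235) and the smooth unit at (228,208). The side view shows them at (222,235) and (256,185). Red look-alikes are at scene (352,172) and (100,237), and they stand off the jig. The finned unit is in the bay next to the blue box, so the left one (+y). Next I'll check this in a close crop of both views.

```bash
python3 - <<'E'
from h import *
import pickle
cs=pickle.load(open('c0.pkl','rb'))
s=cs['scene']['image'][170:280,175:335];d=cs['side']['image'][150:280,165:305]
a=cv2.resize(s,(800,550),interpolation=3)[:, :800];a=cv2.resize(s,(420,289),interpolation=3)
u=cv2.resize(s,None,fx=2.5*1,fy=2.5,interpolation=3);v=cv2.resize(d,None,fx=2.8,fy=2.8,interpolation=3)
H=max(u.shape[0],v.shape[0]);o=np.zeros((H,u.shape[1]+v.shape[1],3),np.uint8)
o[:u.shape[0],:u.shape[1]]=u;o[:v.shape[0],u.shape[1]:]=v;print(o.shape)
cv2.imwrite('pics/crop.png',o[:,:,::-1])
print(onz(cs['scene'],[(183,224),(215,178),(327,217),(303,270)],.012).round(3))
print(onz(cs['side'],[(298,180),(175,239),(232,271)],.012).round(3))
E
```

```text
(364, 792, 3)
[[ 0.626 -0.156  0.012]
 [ 0.436 -0.125  0.012]
 [ 0.487  0.238  0.012]
 [ 0.675  0.204  0.012]]
[[ 0.437 -0.145  0.012]
 [ 0.685  0.198  0.012]
 [ 0.494  0.235  0.012]]
```

View pics/crop.png

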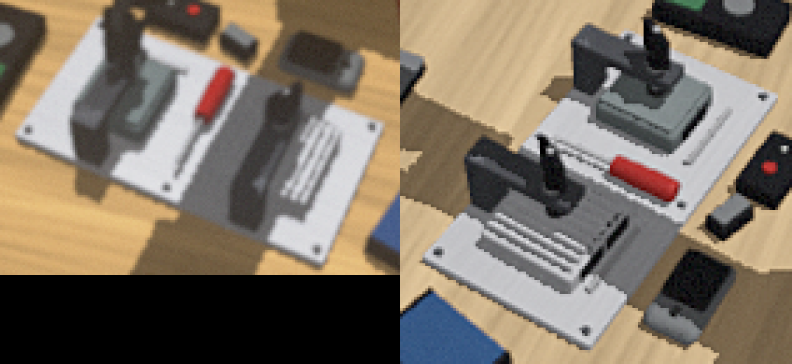

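View pics/wrist0.png

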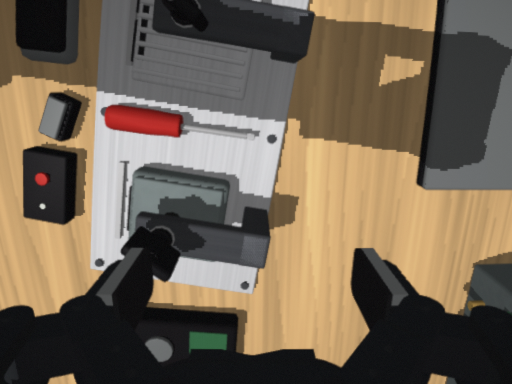

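The crop confirms it: the finned unit is in the left bay, scene crop (305,160) and side crop (540,245). Its screw is at about (0.570,0.134) and the jig's yaw is about -0.15. The wrist view shows the left wing at the top edge, (185,12). I'll move the wrist over it to see it from near.

```bash
python3 -m handwheel '[{"gripper":-1,"offset":[20,-10,0],"rotation":[0,0,0]},{"gripper":-1,"offset":[45,-25,0],"rotation":[0,0,0]},{"gripper":-1,"offset":[70,-40,0],"rotation":[0,0,0]},{"gripper":-1,"offset":[90,-50,0],"rotation":[0,0,0]},{"gripper":-1,"offset":[100,-55,0],"rotation":[0,0,0]},{"gripper":-1,"offset":[100,-55,0],"rotation":[0,0,0]},{"gripper":-1,"offset":[100,-55,0],"rotation":[0,0,0]},{"gripper":-1,"offset":[100,-55,0],"rotation":[0,0,0]}]' 40
python3 - <<'E'
from h import *
import pickle
c=ctrl.get_image('wrist');pickle.dump(c,open('c1.pkl','wb'))
o=ctrl.get_obs();print(o['tool_pos'],o['tool_rot'],c['xyz'],proj(c,[(.570,.134,.14)]))
cv2.imwrite('pics/w1.png',cv2.resize(c['image'],(768,576),interpolation=3)[:,:,::-1])
E
```

```text
t: 1.15
tool_pos: [0.5703, 0.0993, 0.2312]
tool_rot: [2.223, 2.22, -0.0]
contact_force: [0.5, -0.1, 0.6]
opening: 0.0855
grip_force: 0.0
[0.57028852 0.09937708 0.23120416] [ 2.22253417e+00  2.22033357e+00 -2.89379092e-04] [0.56964193 0.17136114 0.37465039] [[252.34080496 146.49500177]]
```

View pics/w1.png

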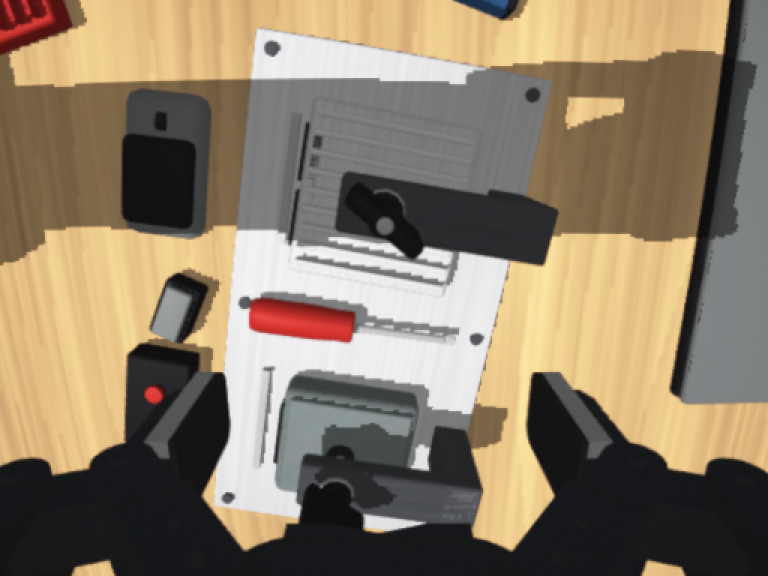

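The wrist picture (768 px wide) shows the left wing with its axis at about (384,226), running from (353,190) to (415,255). The plate's holes are at (272,48), (533,95), (245,302), (476,339) and (228,497). I'll compute the wing and jig poses.

```bash
python3 - <<'E'
from h import *
import pickle
c=pickle.load(open('c1.pkl','rb'));im=c['image']
h=onz(c,np.array([(272,48),(533,95),(245,302),(476,339),(228,497)])/1.5,.012);print(h.round(4))
d=h[0]-h[4];print('jig yaw',np.arctan2(-d[0],d[1]));d=h[1]-h[0];print(np.arctan2(d[1],d[0]))
g=im[110:185,215:300].max(2);print(np.percentile(g,[5,20,50]))
for T in(25,32,40):
    m=(g<T).astype(np.uint8);n,l,st,ce=cv2.connectedComponentsWithStats(m)
    i=1+st[1:,4].argmax();p=np.argwhere(l==i)[:,::-1]+[215,110]
    w=onz(c,p,.14)[:,:2];k=w.mean(0);e=np.linalg.svd(w-k,full_matrices=False)[2][0];t=(w-k)@e
    r=cv2.minAreaRect((w*1000).astype(np.float32))
    print(T,st[i],p.mean(0),k.round(4),np.arctan2(e[1],e[0]),np.ptp(t),r)
print(onz(c,np.array([(384,226),(353,190),(415,255)])/1.5,.14).round(4))
big=cv2.resize(im[100:195,200:310],None,fx=6,fy=6,interpolation=cv2.INTER_NEAREST)
cv2.imwrite('pics/w1c.png',np.clip(big[:,:,::-1].astype(float)*2,0,255).astype(np.uint8))
E
```

```text
[[ 0.5     0.2281  0.012 ]
 [ 0.6745  0.1987  0.012 ]
 [ 0.4702  0.0521  0.012 ]
 [ 0.6446  0.0222  0.012 ]
 [ 0.441  -0.1241  0.012 ]]
jig yaw -0.16597248375320214
-0.16725839278352264
[ 18.  43. 100.]
25 [ 15  12  52  50 997] [255.95787362 144.34603811] [0.5726 0.1354] -0.7220245287590442 0.04232033351243057 ((573.76953125, 134.24807739257812), (18.38461685180664, 42.580711364746094), 41.2893180847168)
32 [  15   12   52   50 1070] [255.7        144.25420561] [0.5724 0.1355] -0.7160604620682554 0.04283501526507088 ((573.7672119140625, 134.59255981445312), (18.909597396850586, 42.940826416015625), 42.83171081542969)
40 [  14   11   54   51 1150] [255.53391304 144.30173913] [0.5723 0.1354] -0.7056432875206875 0.0436858433298867 ((573.6129760742188, 134.4394073486328), (19.436471939086914, 43.879398345947266), 42.89808654785156)
[[0.5725 0.1311 0.14  ]
 [0.5584 0.1476 0.14  ]
 [0.5871 0.1173 0.14  ]]
```

View pics/w1c.png

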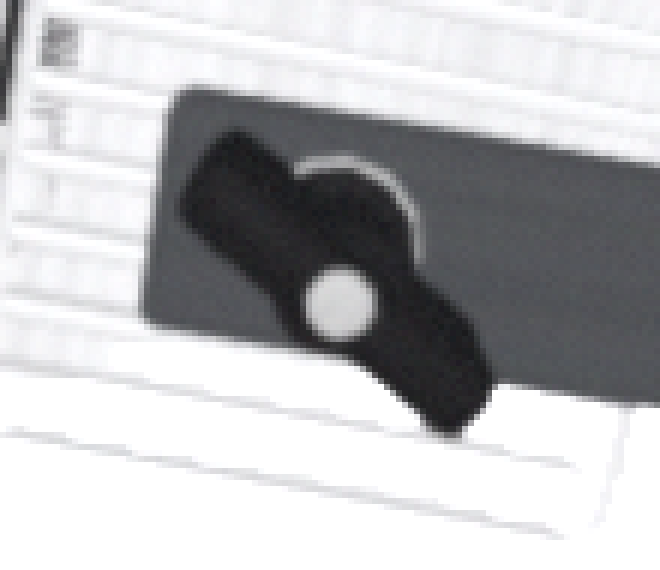

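The wing's axis shows as the light dot at crop (340,302), which casts to (0.5727,0.131) and agrees with the position from the holes. The wing's yaw is about -0.73, so the spindle is about 2.57. The tool must turn -0.84 about its z to pinch it. Then I'll turn +2.57 to seat it.

```bash
python3 -m handwheel '[{"gripper":-1,"offset":[8,1,0],"rotation":[0,0,-0.17]},{"gripper":-1,"offset":[16,1,0],"rotation":[0,0,-0.34]},{"gripper":-1,"offset":[24,2,0],"rotation":[0,0,-0.5]},{"gripper":-1,"offset":[32,2.5,0],"rotation":[0,0,-0.67]},{"gripper":-1,"offset":[32,2.5,0],"rotation":[0,0,-0.84]},{"gripper":-1,"offset":[32,2.5,0],"rotation":[0,0,-0.84]},{"gripper":-1,"offset":[32,2.5,15],"rotation":[0,0,-0.84]},{"gripper":-1,"offset":[32,2.5,30],"rotation":[0,0,-0.84]}]' 60
python3 -m handwheel '[{"gripper":-1,"offset":[0,0,20],"rotation":[0,0,0]},{"gripper":-1,"offset":[0,0,40],"rotation":[0,0,0]},{"gripper":-1,"offset":[0,0,60],"rotation":[0,0,0]},{"gripper":-1,"offset":[0,0,80],"rotation":[0,0,0]},{"gripper":-1,"offset":[0,0,92],"rotation":[0,0,0]},{"gripper":-1,"offset":[0,0,92],"rotation":[0,0,0]},{"gripper":-1,"offset":[0,0,92],"rotation":[0,0,0]},{"gripper":-1,"offset":[0,0,92],"rotation":[0,0,0]}]'
python3 - <<'E'
from h import *
c=ctrl.get_image('wrist');o=ctrl.get_obs();print(o['q'].round(2),o['tool_pos'],R.from_rotvec(o['tool_rot']).as_matrix().round(3))
cv2.imwrite('pics/w2.png',c['image'][:,:,::-1])
E
```

```text
t: 2.2
tool_pos: [0.5722, 0.1318, 0.1998]
tool_rot: [-1.125, -2.933, 0.001]
contact_force: [0.1, -0.1, -0.1]
opening: 0.0855
grip_force: 0.0
t: 3.2
tool_pos: [0.5733, 0.1321, 0.1105]
tool_rot: [1.122, 2.932, 0.002]
contact_force: [-0.2, 0.1, 0.7]
opening: 0.0852
grip_force: 0.0
[ 0.1   0.07  1.8  -0.    1.27 -0.74] [0.57319017 0.13208322 0.11041902] [[-0.745  0.667  0.002]
 [ 0.667  0.745  0.   ]
 [-0.001  0.001 -1.   ]]
```

View pics/w2.png

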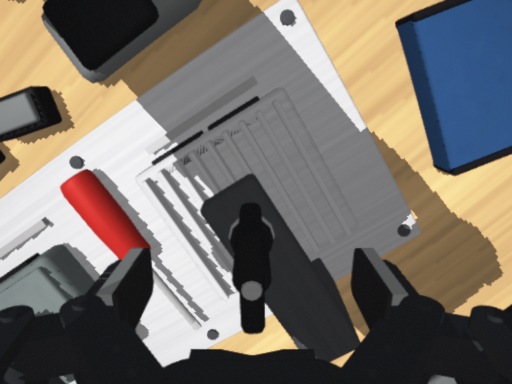

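The wing stands upright in the picture at (252,290), midway between the pads (150 and 353) and lined up with them. I'll close the gripper.

```bash
python3 -m handwheel '[{"gripper":1,"offset":[0,0,0],"rotation":[0,0,0]},{"gripper":1,"offset":[0,0,0],"rotation":[0,0,0]},{"gripper":1,"offset":[0,0,0],"rotation":[0,0,0]},{"gripper":1,"offset":[0,0,0],"rotation":[0,0,0]},{"gripper":1,"offset":[0,0,0],"rotation":[0,0,0]},{"gripper":1,"offset":[0,0,0],"rotation":[0,0,0]},{"gripper":1,"offset":[0,0,0],"rotation":[0,0,0]},{"gripper":1,"offset":[0,0,0],"rotation":[0,0,0]}]' 60
python3 -c "
from station import ctrl;o=ctrl.get_obs();print(o['wrist_torque'],o['contact_force'])"
```

```text
t: 4.25
tool_pos: [0.5727, 0.1322, 0.1094]
tool_rot: [1.122, 2.934, 0.001]
contact_force: [0.9, 2.3, -0.7]
opening: 0.0096
grip_force: 59.9
[ 0.33316974 -0.22510865 -0.05251071] [ 0.91676225  2.27700827 -0.66071239]
```

Gripped with the opening at 9.6 mm. Now I'll turn it clockwise by 2.2 in two calls.

```bash
python3 -m handwheel '[{"gripper":1,"offset":[0,0,0],"rotation":[0,0,0.15]},{"gripper":1,"offset":[0,0,0],"rotation":[0,0,0.3]},{"gripper":1,"offset":[0,0,0],"rotation":[0,0,0.45]},{"gripper":1,"offset":[0,0,0],"rotation":[0,0,0.6]},{"gripper":1,"offset":[0,0,0],"rotation":[0,0,0.75]},{"gripper":1,"offset":[0,0,0],"rotation":[0,0,0.9]},{"gripper":1,"offset":[0,0,0],"rotation":[0,0,1.05]},{"gripper":1,"offset":[0,0,0],"rotation":[0,0,1.2]}]'
python3 -c "
from station import ctrl;o=ctrl.get_obs();print(o['wrist_torque'],o['q'])"
python3 -m handwheel '[{"gripper":1,"offset":[0,0,0],"rotation":[0,0,0.15]},{"gripper":1,"offset":[0,0,0],"rotation":[0,0,0.3]},{"gripper":1,"offset":[0,0,0],"rotation":[0,0,0.45]},{"gripper":1,"offset":[0,0,0],"rotation":[0,0,0.6]},{"gripper":1,"offset":[0,0,0],"rotation":[0,0,0.75]},{"gripper":1,"offset":[0,0,0],"rotation":[0,0,0.9]},{"gripper":1,"offset":[0,0,0],"rotation":[0,0,1.0]},{"gripper":1,"offset":[0,0,0],"rotation":[0,0,1.0]}]'
python3 -c "
from station import ctrl;o=ctrl.get_obs();print(o['wrist_torque'],o['q'])"
```

```text
t: 5.25
tool_pos: [0.5736, 0.1325, 0.1095]
tool_rot: [2.587, 1.781, 0.005]
contact_force: [4.6, 2.8, -3.1]
opening: 0.009
grip_force: 59.6
[ 0.48529023 -0.77964326  0.08425294] [1.00221528e-01 7.04283521e-02 1.80525196e+00 8.11725583e-04
 1.26259067e+00 4.64685843e-01]
t: 6.25
tool_pos: [0.5742, 0.1318, 0.1095]
tool_rot: [3.124, 0.329, 0.007]
contact_force: [7.5, 1.6, -4.2]
opening: 0.0091
grip_force: 59.2
[ 0.21076448 -1.11637566 -0.06119219] [ 9.96263304e-02  7.06926822e-02  1.80499816e+00 -4.56548369e-04
  1.26125687e+00  1.46059209e+00]
```

```bash
python3 -m handwheel '[{"gripper":1,"offset":[0,0,0],"rotation":[0,0,0.05]},{"gripper":1,"offset":[0,0,0],"rotation":[0,0,0.1]},{"gripper":1,"offset":[0,0,0],"rotation":[0,0,0.15]},{"gripper":1,"offset":[0,0,0],"rotation":[0,0,0.2]},{"gripper":1,"offset":[0,0,0],"rotation":[0,0,0.25]},{"gripper":1,"offset":[0,0,0],"rotation":[0,0,0.28]},{"gripper":1,"offset":[0,0,0],"rotation":[0,0,0.28]},{"gripper":1,"offset":[0,0,0],"rotation":[0,0,0.28]}]'
python3 -c "
from station import ctrl;o=ctrl.get_obs();print(o['wrist_torque'],o['q'])"
python3 -m handwheel '[{"gripper":1,"offset":[0,0,0],"rotation":[0,0,0.02]},{"gripper":1,"offset":[0,0,0],"rotation":[0,0,0.04]},{"gripper":1,"offset":[0,0,0],"rotation":[0,0,0.06]},{"gripper":1,"offset":[0,0,0],"rotation":[0,0,0.06]},{"gripper":1,"offset":[0,0,0],"rotation":[0,0,0.06]},{"gripper":1,"offset":[0,0,0],"rotation":[0,0,0.06]},{"gripper":1,"offset":[0,0,0],"rotation":[0,0,0.06]},{"gripper":1,"offset":[0,0,0],"rotation":[0,0,0.06]}]'
python3 -c "
from station import ctrl;o=ctrl.get_obs();print(o['wrist_torque'],o['q'])"
```

```text
t: 7.25
tool_pos: [0.5742, 0.1316, 0.1094]
tool_rot: [3.139, -0.109, 0.007]
contact_force: [7.8, 0.2, -3.6]
opening: 0.0088
grip_force: 59.2
[ 0.1319966  -1.10318646 -0.07454695] [ 9.94496263e-02  7.07337482e-02  1.80500993e+00 -9.51252909e-04
  1.26130189e+00  1.74002494e+00]
t: 8.25
tool_pos: [0.5742, 0.1316, 0.1094]
tool_rot: [3.135, -0.203, 0.007]
contact_force: [7.5, 0.3, -3.5]
opening: 0.0094
grip_force: 59.2
[ 0.04638247 -1.05243372  0.00562123] [ 9.93978007e-02  7.06947647e-02  1.80503236e+00 -1.02657216e-03
  1.26133017e+00  1.80004756e+00]
```

```bash
for k in 1 2; do python3 -m handwheel '[{"gripper":1,"offset":[0,0,0],"rotation":[0,0,0.02]},{"gripper":1,"offset":[0,0,0],"rotation":[0,0,0.04]},{"gripper":1,"offset":[0,0,0],"rotation":[0,0,0.04]},{"gripper":1,"offset":[0,0,0],"rotation":[0,0,0.04]},{"gripper":1,"offset":[0,0,0],"rotation":[0,0,0.04]},{"gripper":1,"offset":[0,0,0],"rotation":[0,0,0.04]},{"gripper":1,"offset":[0,0,0],"rotation":[0,0,0.04]},{"gripper":1,"offset":[0,0,0],"rotation":[0,0,0.04]}]' | grep -E 'rot|force'
python3 -c "
from station import ctrl;o=ctrl.get_obs();print(o['wrist_torque'],o['q'][5],o['effort'][5])"; done
```

```text
tool_rot: [3.13, -0.266, 0.007]
contact_force: [6.6, -1.1, -3.2]
grip_force: 59.2
[ 0.07028689 -1.13613864 -0.08740889] 1.8400040592621512 -0.050476358737796545
tool_rot: [3.124, -0.323, 0.008]
contact_force: [7.9, 0.2, -3.1]
grip_force: 68.9
[ 0.08120473 -1.11848092  1.02524387] 1.8771614196415365 1.0251377150416374
```

Torque jumped to 1.0 N m, so it is seated on the stop. I'll ease back a little to find where the strain is gone, then back off from there.

```bash
for k in 1 2; do python3 -m handwheel '[{"gripper":1,"offset":[0,0,0],"rotation":[0,0,-0.01]},{"gripper":1,"offset":[0,0,0],"rotation":[0,0,-0.01]},{"gripper":1,"offset":[0,0,0],"rotation":[0,0,-0.01]},{"gripper":1,"offset":[0,0,0],"rotation":[0,0,-0.01]},{"gripper":1,"offset":[0,0,0],"rotation":[0,0,-0.01]},{"gripper":1,"offset":[0,0,0],"rotation":[0,0,-0.01]},{"gripper":1,"offset":[0,0,0],"rotation":[0,0,-0.01]},{"gripper":1,"offset":[0,0,0],"rotation":[0,0,-0.01]}]' | grep -E 'grip'
python3 -c "
from station import ctrl;o=ctrl.get_obs();print(o['wrist_torque'],o['q'][5],o['effort'][5])"; done
```

```text
grip_force: 64.5
[ 0.08675149 -1.08165868  0.82474481] 1.867623862454239 0.8480952680110931
grip_force: 61.1
[ 0.06055453 -1.07409561  0.59312975] 1.8582948492034341 0.6079050153493881
```

Strain vanishes at q6 ≈ 1.836, so the quarter turn ends at q6 ≈ 0.265. That is -1.595 from the commanded pose.

```bash
python3 -m handwheel '[{"gripper":1,"offset":[0,0,0],"rotation":[0,0,-0.15]},{"gripper":1,"offset":[0,0,0],"rotation":[0,0,-0.3]},{"gripper":1,"offset":[0,0,0],"rotation":[0,0,-0.45]},{"gripper":1,"offset":[0,0,0],"rotation":[0,0,-0.6]},{"gripper":1,"offset":[0,0,0],"rotation":[0,0,-0.75]},{"gripper":1,"offset":[0,0,0],"rotation":[0,0,-0.9]},{"gripper":1,"offset":[0,0,0],"rotation":[0,0,-1.05]},{"gripper":1,"offset":[0,0,0],"rotation":[0,0,-1.2]}]' >/dev/null
python3 -m handwheel '[{"gripper":1,"offset":[0,0,0],"rotation":[0,0,-0.1]},{"gripper":1,"offset":[0,0,0],"rotation":[0,0,-0.2]},{"gripper":1,"offset":[0,0,0],"rotation":[0,0,-0.3]},{"gripper":1,"offset":[0,0,0],"rotation":[0,0,-0.36]},{"gripper":1,"offset":[0,0,0],"rotation":[0,0,-0.395]},{"gripper":1,"offset":[0,0,0],"rotation":[0,0,-0.395]},{"gripper":1,"offset":[0,0,0],"rotation":[0,0,-0.395]},{"gripper":1,"offset":[0,0,0],"rotation":[0,0,-0.395]}]'
python3 - <<'E'
from h import *
c=ctrl.get_image('wrist');s=ctrl.get_image('side');o=ctrl.get_obs();print(o['q'].round(3),o['wrist_torque'])
x=R.from_rotvec(o['tool_rot']).as_matrix()[:,0];print('wing yaw',np.arctan2(x[1],x[0]),'want',-.166+1.571)
h=np.hstack([cv2.resize(c['image'],(400,300),interpolation=3),cv2.resize(s['image'][120:300,150:390],(400,300),interpolation=3)])
cv2.imwrite('pics/w3.png',h[:,:,::-1])
E
```

```text
t: 14.25
tool_pos: [0.5734, 0.1325, 0.1094]
tool_rot: [2.396, 2.031, 0.004]
contact_force: [4.7, 3.8, -2.2]
opening: 0.0087
grip_force: 59.6
[1.000e-01 7.000e-02 1.805e+00 1.000e-03 1.263e+00 2.650e-01] [ 0.49635691 -0.67751024  0.05071648]
wing yaw 1.4059773803263502 want 1.405
```

View pics/w3.png

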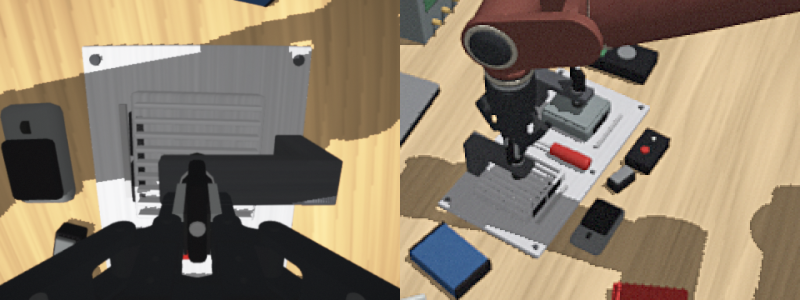

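The wrist view (left half) shows the wing still held at (198,220), square to the steel arm. That makes a quarter turn off the stop, and the yaw reads 1.406 against 1.405 wanted. The side view (right half) shows the units and the other things undisturbed.

```bash
python3 -c "
from station import ctrl;print(ctrl.finish_job())"
```

```text
the job is handed in; nothing more can be done
None
```

I seated the left thumbscrew, over the finned unit, on its stop, then backed it off a quarter turn; the gripper still holds its wing, the other thumbscrew was not touched, and the job is handed in.

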